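# Find the loose bolt of the marking jig and hold its cap open

### The arm

A 6-joint arm with a two-finger parallel gripper is mounted at the origin on a cart in front of the work surface, level with it; the furniture and walls round the work are solid. World frame = base frame: x ahead of the robot, y to its left, z up, the work surface at z = 0. Lengths are in m, angles in degrees, forces in N, time in s.
With the tool pointing down it reaches from about 0.35 to 0.875 m from the base axis. Payload 4.2 kg.
Tool frame: the origin (TCP) lies midway between the tips of the shut fingers; the grasp point (between the pads) lies 19 mm behind it; z points along the fingers, y is the direction in which the jaws open and shut (so a half turn about z gives the same grasp; the last joint's range is limited). The gripper opens to 87 mm and grips with 3 to 60 N. Pads are 19 mm wide; open, the fingers measure 117 mm over their backs; the gripper's body (75 mm by 190 mm) begins 51 mm behind the grasp point.
Start: joints at [86.78, 22.042, 0.453, 0, -68.411, -14.817], TCP at [0.193, 0.594, 0.223] pointing down, gripper open.
Joint ranges: [-179.83, 179.83], [-69.29, 118.12], [-61.27, 80.66], [-181.25, 117.63], [-171.15, -9.14], [-177.46, 177.46]. Speed limits (degrees/s): [159.86, 159.86, 180, 180, 180, 180].

### API

Orientations are given as a 3x3 rotation matrix whose columns are the frame's x, y, z axes.
In Python, from station import r gives the robot as it stands.
- The arm moves only by the tool play_rows, never from a script. Its argument "commands" is a list that holds one entry, the list of rows, each a list of 7 numbers: the shift along the world's x, y, z in m, then the turn, a rotation vector about the world's x, y, z in rad, then the closure, from 0 (fully open) to 1 (shut). A call has 1 to 5 rows; each row is the pose to reach, as a shift and turn from the pose commanded when the call began; what a row does not reach only later rows make up. A row lasts 1/10 s, in which the tool goes at most 50 mm and 8.59 degrees, less where a joint would pass 70% of its speed; a pose out of reach is approached as far as the arm can. A call with a gripper value outside its range is refused whole. The fingers move at their own pace and stop on an object; the grip force is fixed at half the most. Time passes only in rows, so rows that repeat a pose let the fingers close. It gives the time, the measured TCP pose, the force and the opening at its end, in the units of the state.
- r.sense(): the state, without advancing time (a new reading comes with each control period).
- r.capture(name): name is "scene" or "top" or "wrist"; returns a dict with "image" (384x512x3 uint8, red, green, blue), "range_z" (384x512 float32, m along the optical axis (not along the pixel's ray), 0 where there is no reading), "intrinsics" (3x3 intrinsics, pixels), "k1" (the pictures are not rectified: a ray, as slopes to the right and down, at radius r is drawn at 1 + k1 r^2 times it, then the intrinsics apply), "extrinsics" (4x4, takes a point from camera to world coordinates); the wrist camera has in their place "mount" (4x4, takes a point from camera to tool coordinates, whose origin is the TCP and whose axes are the flange's). Camera axes: x right, y up, looking along -z (the intrinsics and any distortion apply to the point x, -y, -z); pixel columns grow to the right and rows downward; lengths in m; the calibration is good to about 2 mm. A picture is of the moment at which its call begins: read the wrist's pose just before it.
- r.finish_job(): hands the job in, once; it reports no verdict.
The state is a dict: "time_s": time; "joints": joint angles; "joint_velocities": joint speeds; "effort": joint torques, N m; "tcp_pos": TCP position; "ee_rot": TCP orientation; "wrist_force": force on the tool from outside, world axes, zero at the start; "moment": the same for the moment, N m; "gripper_width": opening from 0.0 (shut) to 1.0 (fully open).
Only numpy, scipy, OpenCV 4.12 (cv2) and the standard library are available. Lean on these libraries where they do the work, as an engineer would, in place of code of your own. Each camera call takes 0.05 s, during which the arm holds its last target. There are 200 camera calls.

### The job

One of the three capped spring bolts on the marking jig has worked loose: tap down on the closed caps one after another until you find the bolt that sinks and springs back. Then take that cap by its tab, lift it open by more than 45 degrees (about 60 is good) and finish still gripping it and holding it open, so that a colleague can tighten the bolt. The tight bolts clamp their caps shut. Leave the bushes, the screwdriver and the black fitting where they are.

Things in the scene. Friction and masses are not known exactly. Their poses are not given: they have to be found in the camera images.
- jig: aluminium plate, 85 (x) x 260 (y) x 12 mm on 3 mm feet, fixed to the desk; origin at the middle of its underside on the desk top; z up, y along the row of bolts, -x side (with the cap tabs) to the robot; yaw varies. Bolts stand on its centre line at y = -90, 0 and +90 mm, in any order; between them, at y = -45 and +45 mm, two loose bushes lie in low ring nests
- bolt_a (a joint): how far bolt a has sunk, in m: 0 at rest, positive when pushed down. The three spring bolts look alike. Two are tight and stay put (under 1 mm) when tapped; one is loose: it sinks 6 mm under a push of about 1 N rising to 4 N and springs back up when let go. A closed cap sits on its bolt, so pushing down on the middle of the cap pushes the bolt
- cap_a (a joint): opening angle of the orange hinged cap on bolt a, in rad: 0 shut (level), grows as the tab side is lifted, stop at 1.35; a tight bolt clamps its cap shut (under 0.05 rad); the loose bolt's cap moves freely (60 g) and falls shut by itself when let go
- cap_a_top (a point): centre of the flat top of cap a (orange disc, 45 mm across, 16 mm high), the place to tap; about 56 mm above the desk when shut; axes as the jig's when shut
- cap_a_tab (a point): centre of the lifting tab of cap a: an upright orange disc, 22 mm across and 10 mm thick, its flat faces looking to the jig's +y and -y, on a thin arm that sticks out from the cap on the jig's -x side; 52 mm from the bolt's axis, 78 mm in front of and 8 mm above the hinge axis, about 55 mm above the desk when shut; free space of 28 mm or more to either side of it; pinch its flat faces from above
- cap_a_hinge (a point): middle of the hinge axis of cap a, 26 mm from the bolt's axis on the jig's +x side (far from the robot), about 47 mm above the desk; the axis runs along the jig's y
- bolt_b (a joint): how far bolt b has sunk, in m: 0 at rest, positive when pushed down. The three spring bolts look alike. Two are tight and stay put (under 1 mm) when tapped; one is loose: it sinks 6 mm under a push of about 1 N rising to 4 N and springs back up when let go. A closed cap sits on its bolt, so pushing down on the middle of the cap pushes the bolt
- cap_b (a joint): opening angle of the orange hinged cap on bolt b, in rad: 0 shut (level), grows as the tab side is lifted, stop at 1.35; a tight bolt clamps its cap shut (under 0.05 rad); the loose bolt's cap moves freely (60 g) and falls shut by itself when let go
- cap_b_top (a point): centre of the flat top of cap b (orange disc, 45 mm across, 16 mm high), the place to tap; about 56 mm above the desk when shut; axes as the jig's when shut
- cap_b_tab (a point): centre of the lifting tab of cap b: an upright orange disc, 22 mm across and 10 mm thick, its flat faces looking to the jig's +y and -y, on a thin arm that sticks out from the cap on the jig's -x side; 52 mm from the bolt's axis, 78 mm in front of and 8 mm above the hinge axis, about 55 mm above the desk when shut; free space of 28 mm or more to either side of it; pinch its flat faces from above
- cap_b_hinge (a point): middle of the hinge axis of cap b, 26 mm from the bolt's axis on the jig's +x side (far from the robot), about 47 mm above the desk; the axis runs along the jig's y
- bolt_c (a joint): how far bolt c has sunk, in m: 0 at rest, positive when pushed down. The three spring bolts look alike. Two are tight and stay put (under 1 mm) when tapped; one is loose: it sinks 6 mm under a push of about 1 N rising to 4 N and springs back up when let go. A closed cap sits on its bolt, so pushing down on the middle of the cap pushes the bolt
- cap_c (a joint): opening angle of the orange hinged cap on bolt c, in rad: 0 shut (level), grows as the tab side is lifted, stop at 1.35; a tight bolt clamps its cap shut (under 0.05 rad); the loose bolt's cap moves freely (60 g) and falls shut by itself when let go
- cap_c_top (a point): centre of the flat top of cap c (orange disc, 45 mm across, 16 mm high), the place to tap; about 56 mm above the desk when shut; axes as the jig's when shut
- cap_c_tab (a point): centre of the lifting tab of cap c: an upright orange disc, 22 mm across and 10 mm thick, its flat faces looking to the jig's +y and -y, on a thin arm that sticks out from the cap on the jig's -x side; 52 mm from the bolt's axis, 78 mm in front of and 8 mm above the hinge axis, about 55 mm above the desk when shut; free space of 28 mm or more to either side of it; pinch its flat faces from above
- cap_c_hinge (a point): middle of the hinge axis of cap c, 26 mm from the bolt's axis on the jig's +x side (far from the robot), about 47 mm above the desk; the axis runs along the jig's y
- bush_left: steel bush, 32 mm across, 9 mm high, loose in the nest at the jig's y = +45 mm; origin at the centre of its underside; leave alone
- bush_right: the same kind of bush in the nest at y = -45 mm; leave alone
- screwdriver: small screwdriver with a green handle, 130 x 19 x 18 mm, lying to the right of the jig; leave alone. To the right of it stands the monitor: its screen, 0.14 to 0.52 m above the desk, runs from about x = 0.23, y = -0.37 to x = 0.83, y = -0.21; an arm that starts to the right must pass over it
- fitting: black turned fitting with a silver tip, 34 mm across, 59 mm high, standing on the desk behind the jig; origin at the centre of its underside; leave alone

How it is judged (in metres and radians):
On the way, in this order (a step that is already met when the one before it is completed fails the run):
1. the loose bolt is tapped down through its shut cap (((value of joint bolt_a above 0.0035 m and value of joint cap_a below 0.06 rad) or (value of joint bolt_b above 0.0035 m and value of joint cap_b below 0.06 rad) or (value of joint bolt_c above 0.0035 m and value of joint cap_c below 0.06 rad))), for 0.04 s.
2. it is let go and springs back up, all caps shut and untouched (value of joint each of bolt_a, bolt_b, bolt_c below 0.0015 m and value of joint each of cap_a, cap_b, cap_c below 0.06 rad and contact force between the fingers and cap_a below 0.05 N and contact force between the fingers and cap_b below 0.05 N and contact force between the fingers and cap_c below 0.05 N), for 0.04 s.
3. its cap is lifted by more than 45 degrees, in the fingers (((value of joint cap_a above 0.78 rad and contact force between the fingers and cap_a above 0.3 N and velocity of joint cap_a between -0.2 and 0.2 rad/s) or (value of joint cap_b above 0.78 rad and contact force between the fingers and cap_b above 0.3 N and velocity of joint cap_b between -0.2 and 0.2 rad/s) or (value of joint cap_c above 0.78 rad and contact force between the fingers and cap_c above 0.3 N and velocity of joint cap_c between -0.2 and 0.2 rad/s))), for 0.2 s.
At the end, for the whole second after the job is handed in: The cap of the loose bolt (the only one that can open) stands open by more than 0.78 rad (45 degrees), still, and is held there by the fingers (contact over 0.3 N; it would fall shut by itself); bushes, screwdriver and fitting lie within 15 mm of where they were (((value of joint cap_a above 0.78 rad and contact force between the fingers and cap_a above 0.3 N and velocity of joint cap_a between -0.2 and 0.2 rad/s) or (value of joint cap_b above 0.78 rad and contact force between the fingers and cap_b above 0.3 N and velocity of joint cap_b between -0.2 and 0.2 rad/s) or (value of joint cap_c above 0.78 rad and contact force between the fingers and cap_c above 0.3 N and velocity of joint cap_c between -0.2 and 0.2 rad/s)) and distance of each of bush_left, bush_right, screwdriver, fitting from where it was at the start of the episode below 0.015 m); the arm keeps its last pose, push and grip.
It fails at once if a bush, the screwdriver or the fitting is moved by more than 30 mm (distance of any of bush_left, bush_right, screwdriver, fitting from where it was at the start of the episode above 0.03 m).
It also fails if it takes over 61 s, if anything falls off the work surface, if the arm or the gripper's body presses on something with over 40 N, if the wrist force passes 120 N, or if a joint passes its speed limit or range.

## Working session

There is one attempt and no reset: what is moved stays moved. The work goes in short steps, Python scripts to look and compute and a tool call to move; the robot and the scene stay as the last step left them, time stands still between calls to the robot, and variables do not carry over. Pictures are saved under pics/ and viewed, about 8 in all and at most 12, crops included, and the job is handed in when it is done.

Besides the shell and the picture viewer there is one more tool, called after "Request:" in YAML: its name, and indented under it one key for each argument. play_rows: Moves the arm, as the interface text tells. Its arguments: {"type":"object","properties":{"commands":{"type":"array","items":{"type":"array","items":{"type":"array","items":{"type":"number"}}}}},"required":["commands"]}

```bash
mkdir -p pics; ls
cat > h.py <<'E'
import numpy as np, cv2
from station import r
def pts(c, pose=None):
    """world points for every pixel"""
    K=np.array(c["intrinsics"]);k1=c["k1"];z=c["range_z"]
    H,W=z.shape
    u,v=np.meshgrid(np.arange(W),np.arange(H))
    p=np.stack([u,v],-1).reshape(-1,1,2).astype(float)
    n=cv2.undistortPoints(p,K,np.array([k1,0,0,0.])).reshape(H,W,2)
    P=np.stack([n[...,0]*z,-n[...,1]*z,-z],-1)
    if pose is None: T=np.array(c["extrinsics"])
    else: T=pose@np.array(c["mount"])
    return P@T[:3,:3].T+T[:3,3], T
def wpose():
    s=r.sense();T=np.eye(4);T[:3,:3]=s["ee_rot"];T[:3,3]=s["tcp_pos"];return T
def orange(im):
    h=cv2.cvtColor(im,cv2.COLOR_RGB2HSV)
    return cv2.inRange(h,(4,130,90),(20,255,255))
def save(n,im): cv2.imwrite(f"pics/{n}.png",cv2.cvtColor(im,cv2.COLOR_RGB2BGR))
E
python3 - <<'E'
from h import *
s=r.sense();print(s)
a=r.capture("scene");b=r.capture("top")
save("s0",a["image"]);save("t0",b["image"])
for c in(a,b):
    P,T=pts(c);m=orange(c["image"]);n,l,st,ce=cv2.connectedComponentsWithStats(m)
    print(T[:3,3])
    for i in range(1,n):
        if st[i,4]>30:
            q=P[(l==i)&(c["range_z"]>0)]
            print(st[i],ce[i].round(1),np.median(q,0).round(3) if len(q) else None, q.min(0).round(3),q.max(0).round(3))
E
```

```text
pics
{'time_s': 0.0, 'joints': array([ 8.67803971e+01,  2.20907755e+01,  3.78734896e-01, -2.87747398e-02,
       -6.84122082e+01, -1.48165417e+01]), 'joint_velocities': array([-0.00722824,  0.01102608,  0.03510357, -0.10350333, -0.00954241,
       -0.02590767]), 'effort': array([ 2.24236605e-04, -3.90657377e+01,  1.87400472e+01,  4.21972588e+00,
        1.09543267e-02, -1.89014427e-04]), 'tcp_pos': array([0.19330637, 0.59370632, 0.22145289]), 'ee_rot': array([[ 9.50804033e-01, -3.09792421e-01, -5.88039015e-04],
       [-3.09792962e-01, -9.50801633e-01, -2.13885570e-03],
       [ 1.03492831e-04,  2.21580298e-03, -9.99997540e-01]]), 'wrist_force': array([-0.07601208,  0.57642442,  0.34848825]), 'moment': array([ 0.04061508, -0.04096248, -0.03433165]), 'gripper_width': 0.9981655458579903}
[ 0.0343665  -0.30921391  0.65017876]
[165   7  86  21 462] [210.3  14. ] [ 1.848  0.993 -0.051] [ 1.617  0.726 -0.058] [ 1.993  1.237 -0.045]
[193  22  11   8  33] [198.5  24.8] [ 1.649  0.942 -0.05 ] [ 1.604  0.889 -0.056] [ 1.696  0.978 -0.044]
[367  23  32  17 133] [383.8  27.8] [ 2.13   0.046 -0.0
[... 512 characters left out ...]
124 0.057] [0.443 0.111 0.042] [0.528 0.153 0.068]
[215 185  19  29 330] [223.3 197. ] [0.519 0.039 0.057] [0.469 0.025 0.037] [0.557 0.066 0.067]
[253 191  19  29 332] [261.3 202.6] [ 0.545 -0.045  0.057] [ 0.495 -0.062  0.023] [ 0.581 -0.018  0.069]
[ 0.499907   -0.02740005  0.91279485]
[   0    1   82   57 2523] [35.7 28.9] [ 1.18   0.747 -0.565] [ 1.08   0.585 -0.578] [ 1.279  0.872 -0.551]
[256 177  22  45 466] [267.1 194.3] [ 0.551 -0.04   0.057] [ 0.495 -0.058  0.002] [ 0.583 -0.017  0.068]
[212 191  23  45 484] [224.1 208.8] [0.525 0.046 0.057] [ 0.468  0.026 -0.002] [0.557 0.074 0.069]
[169 206  23  45 499] [180.9 223.3] [0.499 0.131 0.057] [ 0.441  0.111 -0.002] [0.529 0.155 0.07 ]
```

Run:
```python
import cv2,numpy as np
a=cv2.imread("pics/s0.png");b=cv2.imread("pics/t0.png")[130:270,120:330]
cv2.imwrite("pics/v1.png",np.hstack([a,cv2.resize(b,(288,384))][:1]+[cv2.resize(cv2.resize(b,(288,192)),(288,384))]))
```

```text
(no output)
```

View pics/s0.png

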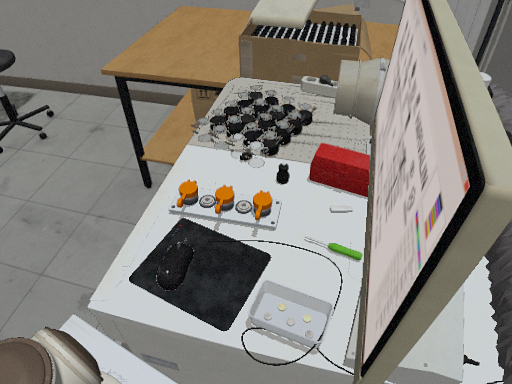

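View pics/t0.png

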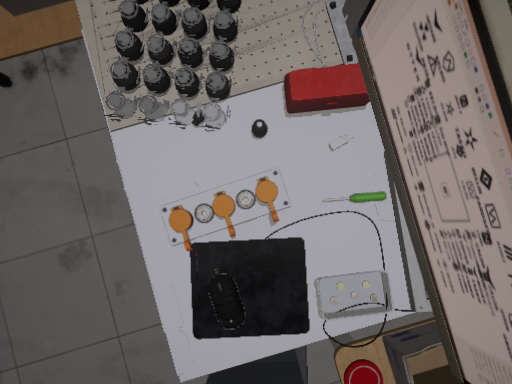

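Scene view: orange caps at (188,190), (224,197), (262,203), with their tabs pointing at the robot. Top view: caps at (180,220), (223,206), (266,190), tabs at their lower ends, and the screwdriver at (355,198). I'll move above the row, turning so the jaws lie along the jig's y.

Request:
play_rows:
  commands:
    - [[0.025,-0.042,0.01,0,0,0.12,0],[0.05,-0.084,0.02,0,0,0.24,0],[0.075,-0.126,0.02,0,0,0.36,0],[0.1,-0.168,0.02,0,0,0.48,0],[0.125,-0.21,0.02,0,0,0.614,0]]

```text
time_s: 0.6
tcp_pos: [0.3189, 0.3823, 0.2423]
ee_rot: [[0.954, 0.3, -0.0], [0.3, -0.954, -0.0], [-0.0, 0.0, -1.0]]
wrist_force: [0.1, 0.5, 0.4]
gripper_width: 0.999
```

Request:
play_rows:
  commands:
    - [[0.022,-0.038,0,0,0,0,1],[0.044,-0.076,0,0,0,0,1],[0.066,-0.114,0,0,0,0,1],[0.088,-0.152,0,0,0,0,1],[0.11,-0.19,0,0,0,0,1]]

```text
time_s: 1.1
tcp_pos: [0.4288, 0.1925, 0.2424]
ee_rot: [[0.955, 0.295, -0.0], [0.295, -0.955, -0.0], [-0.0, -0.0, -1.0]]
wrist_force: [0.5, 0.4, 0.2]
gripper_width: 0.629
```

Request:
play_rows:
  commands:
    - [[0.02,-0.038,0,0,0,0,1],[0.04,-0.076,0,0,0,0,1],[0.06,-0.114,0,0,0,0,1],[0.08,-0.152,0,0,0,0,1],[0.08,-0.152,0,0,0,0,1]]

```text
time_s: 1.6
tcp_pos: [0.5096, 0.0386, 0.2418]
ee_rot: [[0.957, 0.289, -0.001], [0.289, -0.957, -0.001], [-0.002, 0.001, -1.0]]
wrist_force: [0.2, 0.8, -0.7]
gripper_width: 0.173
```

Run:
```python
from h import *
s=r.sense();print(s["tcp_pos"],s["ee_rot"],s["joints"].round(1),s["wrist_force"])
T=wpose();c=r.capture("wrist");save("w0",c["image"]);print(np.array(c["mount"]).round(3))
P,_=pts(c,T);m=orange(c["image"]);n,l,st,ce=cv2.connectedComponentsWithStats(m)
for i in range(1,n):
    if st[i,4]>60:
        q=P[(l==i)&(c["range_z"]>0)]
        print(st[i],ce[i].round(1),np.median(q,0).round(3) if len(q) else None)
```

```text
[0.50958284 0.03857575 0.24175467] [[ 9.57338023e-01  2.88967570e-01 -1.28590745e-03]
 [ 2.88966267e-01 -9.57338638e-01 -1.10843832e-03]
 [-1.55135162e-03  6.89566269e-04 -9.99998559e-01]] [ 22.6  10.1 -13.4   0.  -66.5  84.2] [ 0.17298221  0.80983429 -0.67796721]
[[-0.     0.958  0.287  0.08 ]
 [ 1.     0.     0.    -0.   ]
 [ 0.     0.287 -0.958 -0.162]
 [ 0.     0.     0.     1.   ]]
[ 147  117   44   87 1864] [168.7 149.6] [0.502 0.13  0.056]
[ 234  117   42   87 1824] [254.6 149.8] [0.527 0.045 0.056]
[321 137  39  65 676] [337.1 167. ] [ 0.538 -0.044  0.056]
[207 258   7  55 209] [209.7 284.8] [0.539 0.06  0.331]
[303 259   6  54 193] [305.6 287. ] [0.546 0.037 0.332]
```

View pics/w0.png

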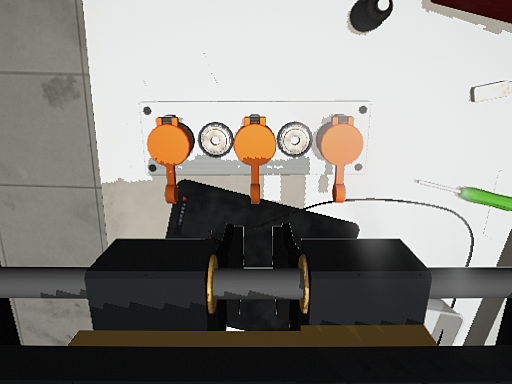

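Wrist view: caps at (171,141), (255,141) and (340,141), with tabs at about y=192. The right cap has some glare. I'll measure the cap centres and tabs.

```bash
cat >> h.py <<'E'
def ray(c,T,uv,z0):
    K=np.array(c["intrinsics"])
    n=cv2.undistortPoints(np.array([[uv]],float),K,np.array([c["k1"],0,0,0.])).ravel()
    M=T@np.array(c["mount"]) if "mount" in c else np.array(c["extrinsics"])
    d=M[:3,:3]@np.array([n[0],-n[1],-1]);o=M[:3,3]
    return o+d*(z0-o[2])/d[2]
E
python3 - <<'E'
from h import *
T=wpose();c=r.capture("wrist");P,_=pts(c,T)
h=cv2.cvtColor(c["image"],cv2.COLOR_RGB2HSV);m=cv2.inRange(h,(3,90,90),(22,255,255))
X=T[:2,0];Y=-T[:2,1]
for x0,x1 in((140,200),(225,285),(310,370)):
    q=m.copy();q[:,:x0]=0;q[:,x1:]=0;q[210:]=0;q[:115]=0
    rows=[(v,np.flatnonzero(q[v])) for v in range(115,210)]
    w=[(v,u.min(),u.max()) for v,u in rows if len(u)]
    wide=[(v,a,b) for v,a,b in w if b-a>30]
    # cap top circle
    e=np.array([(a,v) for v,a,b in wide]+[(b,v) for v,a,b in wide],float)
    A=np.c_[2*e,np.ones(len(e))];s=np.linalg.lstsq(A,(e**2).sum(1),rcond=None)[0]
    cc=ray(c,T,s[:2],0.056); rad=np.sqrt(s[2]+s[0]**2+s[1]**2)
    print("cap",s[:2].round(1),rad.round(1),cc.round(4))
    t=[(v,a,b) for v,a,b in w if v>178]
    tm=(P[...,2]>0.06)&(m>0)&(np.arange(512)>=x0)&(np.arange(512)<x1)&(np.arange(384)[:,None]<210)&(np.arange(384)[:,None]>165)
    Q=P[tm];print(" tab",tm.sum(),Q.mean(0).round(4),((Q[:,:2]-cc[:2])@X).min().round(4),((Q[:,:2]-cc[:2])@X).max().round(4),((Q[:,:2]-cc[:2])@Y).mean().round(4),Q[:,2].max().round(3))
E
```

```text
cap [170.2 143.1] 21.2 [0.5049 0.1333 0.056 ]
 tab 152 [0.455  0.1184 0.0665] -0.064 0.0572 0.0002 0.404
cap [256.3 143.6] 20.9 [0.5301 0.0481 0.056 ]
 tab 170 [0.4818 0.0333 0.0682] -0.0621 0.0579 -0.0001 0.404
cap [343.2 143.9] 20.6 [ 0.5559 -0.0377  0.056 ]
 tab 151 [ 0.5076 -0.052   0.0665] -0.0615 0.0581 0.0004 0.404
```

Request:
play_rows:
  commands:
    - [[0.02,0.0095,-0.04,0,0,0,1],[0.02,0.0095,-0.08,0,0,0,1],[0.02,0.0095,-0.12,0,0,0,1],[0.02,0.0095,-0.16,0,0,0,1],[0.02,0.0095,-0.176,0,0,0,1]]

```text
time_s: 2.2
tcp_pos: [0.5252, 0.0522, 0.0628]
ee_rot: [[0.955, 0.296, -0.007], [0.296, -0.955, -0.002], [-0.007, -0.0, -1.0]]
wrist_force: [-0.1, 1.0, 0.2]
gripper_width: 0.003
```

Request:
play_rows:
  commands:
    - [[0,0,-0.004,0,0,0,1],[0,0,-0.007,0,0,0,1],[0,0,-0.009,0,0,0,1],[0,0,-0.009,0,0,0,1]]

```text
time_s: 2.6
tcp_pos: [0.5291, 0.0523, 0.0586]
ee_rot: [[0.955, 0.295, 0.002], [0.295, -0.955, 0.001], [0.002, -0.0, -1.0]]
wrist_force: [0.5, 0.3, -0.4]
gripper_width: 0.009
```

Request:
play_rows:
  commands:
    - [[0,0,-0.001,0,0,0,1],[0,0,-0.002,0,0,0,1],[0,0,-0.002,0,0,0,1]]

```text
time_s: 2.9
tcp_pos: [0.529, 0.0519, 0.0564]
ee_rot: [[0.956, 0.295, 0.001], [0.295, -0.956, 0.0], [0.001, -0.0, -1.0]]
wrist_force: [-0.4, 0.8, 4.2]
gripper_width: 0.002
```

Request:
play_rows:
  commands:
    - [[0,0,-0.001,0,0,0,1],[0,0,-0.001,0,0,0,1]]

```text
time_s: 3.1
tcp_pos: [0.529, 0.0519, 0.0562]
ee_rot: [[0.955, 0.295, 0.001], [0.295, -0.955, 0.0], [0.001, 0.0, -1.0]]
wrist_force: [-3.3, 0.9, 10.4]
gripper_width: 0.005
```

Request:
play_rows:
  commands:
    - [[0,0,-0.001,0,0,0,1],[0,0,-0.001,0,0,0,1]]

```text
time_s: 3.3
tcp_pos: [0.5291, 0.0519, 0.056]
ee_rot: [[0.955, 0.296, 0.002], [0.296, -0.955, -0.0], [0.002, 0.001, -1.0]]
wrist_force: [-4.2, 2.2, 15.2]
gripper_width: 0.009
```

Middle bolt is tight: force rises 15 N with no sinking. Left cap next.

Request:
play_rows:
  commands:
    - [[0,0,0.025,0,0,0,1],[-0.008,0.027,0.03,0,0,0,1],[-0.016,0.054,0.03,0,0,0,1],[-0.024,0.081,0.03,0,0,0,1],[-0.024,0.081,0.02,0,0,0,1]]

```text
time_s: 3.8
tcp_pos: [0.5052, 0.1355, 0.0747]
ee_rot: [[0.954, 0.298, 0.004], [0.298, -0.954, 0.002], [0.004, -0.001, -1.0]]
wrist_force: [-0.2, -0.1, 0.0]
gripper_width: 0.002
```

Request:
play_rows:
  commands:
    - [[0,0,-0.008,0,0,0,1],[0,0,-0.014,0,0,0,1],[0,0,-0.017,0,0,0,1],[0,0,-0.018,0,0,0,1],[0,0,-0.018,0,0,0,1]]

```text
time_s: 4.3
tcp_pos: [0.5043, 0.132, 0.0554]
ee_rot: [[0.956, 0.294, -0.001], [0.294, -0.956, -0.001], [-0.001, 0.0, -1.0]]
wrist_force: [-0.7, -0.9, 1.2]
gripper_width: 0.007
```

Request:
play_rows:
  commands:
    - [[0,0,-0.001,0,0,0,1],[0,0,-0.002,0,0,0,1],[0,0,-0.002,0,0,0,1]]

```text
time_s: 4.6
tcp_pos: [0.5047, 0.1326, 0.0538]
ee_rot: [[0.956, 0.295, 0.001], [0.295, -0.956, -0.0], [0.0, 0.0, -1.0]]
wrist_force: [-0.6, -2.2, 2.2]
gripper_width: 0.005
```

The left cap gives way under low force, so I'll push it further.

Request:
play_rows:
  commands:
    - [[0,0,-0.0015,0,0,0,1],[0,0,-0.003,0,0,0,1],[0,0,-0.003,0,0,0,1],[0,0,-0.003,0,0,0,1]]

```text
time_s: 5.0
tcp_pos: [0.5048, 0.1328, 0.0507]
ee_rot: [[0.956, 0.295, 0.001], [0.295, -0.956, -0.0], [0.0, 0.0, -1.0]]
wrist_force: [0.1, -2.0, 3.4]
gripper_width: 0.004
```

Request:
play_rows:
  commands:
    - [[0,0,-0.001,0,0,0,1],[0,0,-0.001,0,0,0,1],[0,0,-0.001,0,0,0,1]]

```text
time_s: 5.3
tcp_pos: [0.5048, 0.1328, 0.0503]
ee_rot: [[0.955, 0.295, 0.001], [0.295, -0.955, -0.0], [0.001, 0.0, -1.0]]
wrist_force: [-0.5, -2.8, 7.6]
gripper_width: 0.004
```

Left bolt is loose: it sank about 6 mm at 1–4 N, then hit its stop. I'll let go, back off, part-open and go above its tab.

Request:
play_rows:
  commands:
    - [[0,0,0.03,0,0,0,1],[0,0,0.06,0,0,0,1],[0,0,0.1,0,0,0,0.62],[-0.025,-0.007,0.1,0,0,0,0.62],[-0.05,-0.0145,0.1,0,0,0,0.62]]

```text
time_s: 5.8
tcp_pos: [0.4546, 0.1193, 0.1502]
ee_rot: [[0.956, 0.294, 0.002], [0.294, -0.956, 0.003], [0.003, -0.002, -1.0]]
wrist_force: [0.2, -0.1, -0.3]
gripper_width: 0.194
```

Request:
play_rows:
  commands:
    - [[0,0,0,0,0,0,0.62],[0,0,0,0,0,0,0.62],[0,0,0,0,0,0,0.62]]

```text
time_s: 6.1
tcp_pos: [0.4552, 0.1189, 0.1494]
ee_rot: [[0.956, 0.295, 0.001], [0.295, -0.956, 0.001], [0.001, -0.0, -1.0]]
wrist_force: [-0.5, -0.8, -0.7]
gripper_width: 0.367
```

Run:
```python
from h import *
s=r.sense();print(s["tcp_pos"],s["joints"].round(1),s["wrist_force"].round(1),s["gripper_width"])
T=wpose();c=r.capture("wrist");save("w1",c["image"])
P,_=pts(c,T);m=orange(c["image"])
tt=(m>0)&(abs(P[...,2]-0.063)<0.006)
n,l,st,ce=cv2.connectedComponentsWithStats(tt.astype(np.uint8))
for i in range(1,n):
    if st[i,4]>60: print(st[i],ce[i].round(1),P[l==i].mean(0).round(4),((P[l==i]-T[:3,3])@T[:3,:3]).mean(0).round(4))
```

```text
[0.45518509 0.11891456 0.14942183] [ 34.5  11.2 -26.7  -0.  -52.1  72.7] [-0.5 -0.8 -0.7] 0.36738494579849834
[251 182  13  27 324] [257.1 195.2] [0.4548 0.1194 0.0638] [-0.0003 -0.0005  0.0856]
[367 183  14  25 260] [374.2 195.8] [0.481  0.0333 0.0642] [-0.0007  0.0895  0.0852]
[479 183  18  25 302] [488.7 195.3] [ 0.5076 -0.0523  0.0637] [-0.0005  0.179   0.0857]
```

View pics/w1.png

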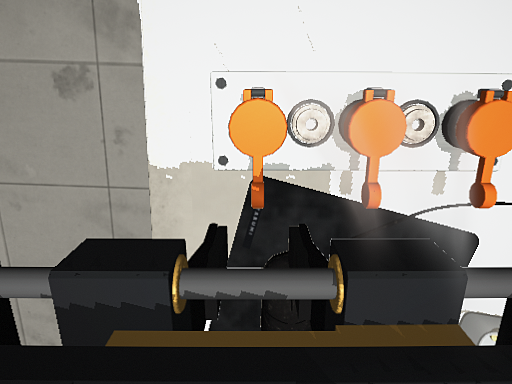

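The left tab at (257,195) sits 0.5 mm from the tool axis, centred between the fingers. Descend and close.

Request:
play_rows:
  commands:
    - [[0,0,-0.035,0,0,0,0.62],[0,0,-0.07,0,0,0,0.62],[0,0,-0.095,0,0,0,0.62],[0,0,-0.112,0,0,0,0.62],[0,0,-0.112,0,0,0,0.62]]

```text
time_s: 6.65
tcp_pos: [0.4534, 0.1175, 0.0349]
ee_rot: [[0.956, 0.294, -0.005], [0.294, -0.956, -0.003], [-0.006, 0.002, -1.0]]
wrist_force: [-0.5, 0.0, -0.0]
gripper_width: 0.382
```

Request:
play_rows:
  commands:
    - [[0,0,0,0,0,0,1],[0,0,0,0,0,0,1],[0,0,0,0,0,0,1],[0,0,0,0,0,0,1],[0,0,0,0,0,0,1]]

```text
time_s: 7.15
tcp_pos: [0.4549, 0.1188, 0.0383]
ee_rot: [[0.956, 0.295, 0.002], [0.295, -0.956, 0.001], [0.002, -0.001, -1.0]]
wrist_force: [-0.2, 1.1, 1.6]
gripper_width: 0.111
```

Request:
play_rows:
  commands:
    - [[0,0,0,0,0,0,1],[0,0,0,0,0,0,1]]

```text
time_s: 7.35
tcp_pos: [0.455, 0.1187, 0.0379]
ee_rot: [[0.956, 0.295, 0.001], [0.295, -0.956, 0.001], [0.002, -0.0, -1.0]]
wrist_force: [-0.3, 2.0, 2.3]
gripper_width: 0.109
```

Gripped: the opening is 9.5 mm, which matches the 10 mm tab. Lifting along the hinge arc.

Request:
play_rows:
  commands:
    - [[0.001,0.0003,0.0068,0,0,0,1],[0.0025,0.0008,0.0135,0,0,0,1],[0.0046,0.0014,0.02,0,0,0,1],[0.0072,0.0022,0.0262,0,0,0,1],[0.0072,0.0022,0.0262,0,0,0,1]]

```text
time_s: 7.85
tcp_pos: [0.4616, 0.1205, 0.0644]
ee_rot: [[0.956, 0.294, -0.0], [0.294, -0.956, 0.0], [-0.0, -0.0, -1.0]]
wrist_force: [-0.9, 3.2, -2.0]
gripper_width: 0.107
```

Request:
play_rows:
  commands:
    - [[0.0031,0.0009,0.0061,0,0,0,1],[0.0067,0.0021,0.0118,0,0,0,1],[0.0107,0.0033,0.0171,0,0,0,1],[0.0152,0.0047,0.0221,0,0,0,1],[0.0152,0.0047,0.0221,0,0,0,1]]

```text
time_s: 8.35
tcp_pos: [0.4771, 0.1251, 0.0865]
ee_rot: [[0.956, 0.295, -0.0], [0.295, -0.956, -0.0], [-0.0, 0.0, -1.0]]
wrist_force: [-4.0, 2.9, -0.5]
gripper_width: 0.108
```

Request:
play_rows:
  commands:
    - [[0.005,0.0015,0.0045,0,0,0,1],[0.0101,0.0031,0.0086,0,0,0,1],[0.0158,0.0049,0.0122,0,0,0,1],[0.0216,0.0067,0.0153,0,0,0,1],[0.0216,0.0067,0.0153,0,0,0,1]]

```text
time_s: 8.85
tcp_pos: [0.4993, 0.132, 0.1015]
ee_rot: [[0.956, 0.295, 0.001], [0.295, -0.956, -0.0], [0.001, 0.0, -1.0]]
wrist_force: [-2.8, 2.9, -0.3]
gripper_width: 0.114
```

Request:
play_rows:
  commands:
    - [[0,0,0,0,0,0,1],[0,0,0,0,0,0,1],[0,0,0,0,0,0,1],[0,0,0,0,0,0,1]]

```text
time_s: 9.25
tcp_pos: [0.4988, 0.1319, 0.1013]
ee_rot: [[0.956, 0.295, 0.001], [0.295, -0.956, 0.0], [0.001, 0.0, -1.0]]
wrist_force: [-1.7, 2.6, -2.1]
gripper_width: 0.111
```

Run:
```python
from h import *
s=r.sense();print(s["tcp_pos"],s["wrist_force"].round(1),s["moment"].round(2),s["gripper_width"])
T=wpose();c=r.capture("wrist");a=r.capture("scene")
g=cv2.resize(a["image"][150:250,150:310],(640,400))
save("v2",np.vstack([cv2.resize(c["image"][:,:],(267,200)),])if 0 else g)
save("w2",c["image"])
P,_=pts(a);m=orange(a["image"]);m[:150]=0;n,l,st,ce=cv2.connectedComponentsWithStats(m)
for i in range(1,n):
    if st[i,4]>20:
        q=P[(l==i)&(a["range_z"]>0)];print(st[i],q.mean(0).round(3),q[:,2].max().round(3))
```

```text
[0.49883676 0.13194051 0.10133131] [-1.7  2.6 -2.1] [ 0.54  0.52 -0.02] 0.11066043190317217
[142 158  32   7  49] [ 1.074  0.838 -0.556] 0.144
[180 163  19  22 188] [0.509 0.133 0.084] 0.132
[215 185  19  29 331] [0.516 0.041 0.057] 0.07
[253 191  19  29 331] [ 0.542 -0.044  0.057] 0.068
[431 210   3  17  27] [ 0.27  -0.341  0.435] 0.437
```

View pics/w2.png

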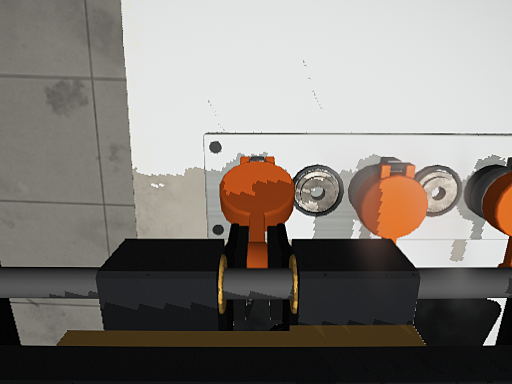

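View pics/v2.png

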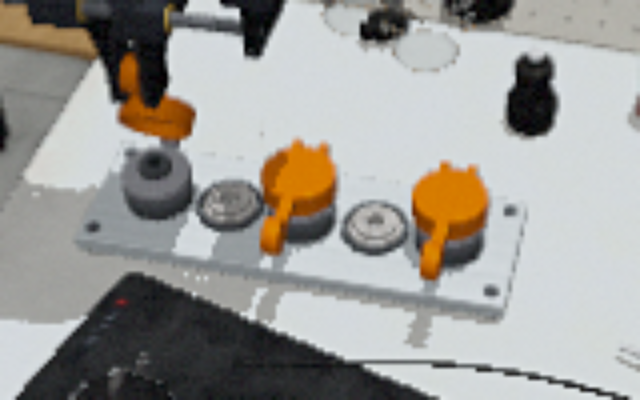

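Wrist view: the cap is open, with its tab arm between the fingers at (257,255). Scene crop: the left cap stands open over the exposed bolt at (155,180), the bushes are seated, and the fitting is still standing. Grasp height of 0.120 m gives about 60° open, and it is still. Handing in.

```bash
python3 -c "
from h import *
print(r.finish_job()); s=r.sense(); print(s['time_s'],s['tcp_pos'],s['gripper_width'])"
```

```text
the job is handed in; nothing more can be done
None
the job is handed in; nothing more can be done
```

The loose bolt was the left one, at the jig's y = +90 mm. I handed the job in with its cap held open at about 60° in the fingers. `finish_job` gave no verdict, so the result rests on my own checks.

- **Finding the bolt:** I tapped the middle cap first. It was tight: the force rose to 15 N with no real sinking. The left cap sank about 6 mm at roughly 1–4 N and then hit its stop. I did not tap the right cap. The left bolt's spring-back was not measured; I lifted the fingers 100 mm clear, and a wrist picture then showed all three caps level and shut.
- **Opening the cap:** I pinched the tab (opening about 9.5 mm against a 10 mm tab) and lifted along the hinge arc with the tool upright.
- **Last checks:** The grasp point is about 0.120 m above the desk, which works out to 60–63° open. The tool moved less than 1 mm over the last 0.4 s, and the gripper opening was still 9.6 mm at about 9.3 s.
- **Other objects:** The last pictures show the bushes seated and the fitting standing. The screwdriver was outside those pictures, but the arm never went near it.
- **Disagreement:** The scene and top cameras differed by about 6 mm in y. I used the close-up wrist measurements instead, which put the tab within 0.5 mm of the tool axis.

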